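# Hold the amber check glass in the colour meter's beam

## Robot

A 6-joint arm with a two-finger parallel gripper is mounted at the origin on a cart in front of the work surface, level with it; the furniture and walls round the work are solid. World frame = base frame: x ahead of the robot, y to its left, z up, the work surface at z = 0. Lengths are in m, angles in rad, forces in N, time in s.
With the tool pointing down it reaches from about 0.35 to 0.975 m from the base axis. Payload 4.9 kg.
Tool frame: the origin (TCP) lies at the very end of the fingers, on their centre line; the grasp point (between the pads) lies 19 mm behind it; z points along the fingers, y is the line along which they close (so a half turn about z gives the same grasp; the last joint's range is limited). The gripper opens to 85 mm and grips with 20 to 120 N. Pads are 22 mm wide; open, the fingers measure 114 mm over their backs; the gripper's body (76 mm by 85 mm) begins 54 mm behind the grasp point. The pads swing forward as they close: fully open they stand 13 mm farther back than shut.
Start: joints at [1.065, 0.053, 1.613, -0, 1.476, -0.119], TCP at [0.236, 0.579, 0.231] pointing down, gripper open.
Joint ranges: [-3.01, 3.01], [-1.01, 2.22], [0.06, 2.58], [-1.02, 4.17], [0.09, 2.62], [-3.14, 3.14]. Speed limits (rad/s): [2.57, 2.57, 3.14, 3.14, 3.14, 3.14].

## Interface

Orientations are given as a rotation vector (axis times angle).
In Python, from station import get_obs, get_image, finish_job gives the robot as it stands. The module is installed in compiled form; this text tells all that it offers.
- The arm moves only by the tool carry_out, never from a script. Its argument "rows" is a list of rows, each a list of 7 numbers: the turn, a rotation vector about the tool's x, y, z as a fraction of full scale, then the shift along the tool's x, y, z as a fraction of full scale, then the closure, from -1 (fully open) to 1 (shut). A call has 1 to 5 rows; each row is the pose to reach, as a shift and turn from the pose commanded when the call began, along the tool's axes at that moment, turning the shorter way round; what a row does not reach only later rows make up. Full scale, the value 1, is 300 mm for a shift and pi rad for a turn. A row lasts 1/10 s, in which the tool goes at most 50 mm and 8.59 degrees, less where a joint would pass 70% of its speed; a pose out of reach is approached as far as the arm can. A call with a number of a shift or a turn outside -1 to 1 is refused whole. A call with a gripper value outside its range is refused whole. The fingers move at their own pace and stop on an object; "force" is the grip in N (left out, the last holds). Time passes only in rows, so rows that repeat a pose let the fingers close. It gives the time, the measured TCP pose, the force, the opening and the grip force at its end, in the units of the state.
- get_obs(): the state, without advancing time (a new reading comes with each control period).
- get_image(name): name is "scene" or "top" or "wrist"; returns a dict with "img" (420x560x3 uint8, blue, green, red), "mtx" (3x3 intrinsics, pixels), "R" (3x3) and "t" (3): a world point X has camera coordinates R X + t. Camera axes: x right, y down, z forward; pixel columns grow to the right and rows downward; lengths in m; the calibration is good to about 2 mm. A picture is of the moment at which its call begins. There is no depth.
- finish_job(): hands the job in; it is judged then, once.
The state is a dict: "t": time; "q": joint angles; "dq": joint speeds; "effort": joint torques, N m; "tool_pos": TCP position; "tool_rot": TCP orientation; "contact_force": force on the tool from outside, world axes, zero at the start; "wrist_torque": the same for the moment, N m; "opening": finger opening in m; "grip_force": force on a finger pad.
Only numpy, scipy, OpenCV 4.12 (cv2) and the standard library are available. Lean on these libraries where they do the work, as an engineer would, in place of code of your own. Each camera call takes 0.05 s, during which the arm holds its last target. There are 200 camera calls.

## Task

Check the honey colour meter: lift the amber glass block out of the wooden rack by its two frosted faces only, never letting the fingers touch its clear glass, and lower it upright into the meter's square well, turned so that its clear faces look at the lamp and the sensor. Press it down against the sprung floor until it is fully home and finish while still gripping it by the frosted faces and holding it down there, because the well pushes it up as soon as it is let go. Leave the other two glass blocks standing in the rack and do not disturb the jar, mug and lemon nearby.

Things in the scene. Friction and masses are not known exactly. Their poses are not given: they have to be found in the camera images.
- amber_glass: solid amber glass block, 24 x 24 x 90 mm, about 130 g, upright in one of the rack's pockets. Origin: centre of its underside, z up. The faces at x = +-12 mm are frosted (matt, pale amber, whole face) and the only ones fingers may touch; the faces square to y and the top are clear polished glass. Somewhat slippery: a grip of 20 to 30 N holds it
- green_glass: the same kind of block in green glass, standing in another pocket; to be left there
- clear_glass: the same kind of block in colourless glass, standing in another pocket; to be left there
- rack: fixed beech rack, 64 x 194 mm, 22 mm high, three square pockets 14 mm deep, 55 mm apart in a row along its y axis. Origin: centre of its underside. The blocks stand on pocket floors 8 mm above the worktop; their y axes lie along the row, so the frosted faces look out of its long sides. Which glass is where changes; rack and meter may swap sides
- meter: fixed pale grey colour meter, 96 x 170 mm, deck 60 mm high. Origin: centre of its underside. Beside the well stand lamp head (+y) and sensor head (-y), dark, 22 mm above the deck, lenses 27 mm from the centre; light crosses along y, 11 mm above the deck. On the well's +-x sides the deck is free. Fully home, a block's y axis lies along the meter's (either way) and its underside 35 mm below the deck
- well_mouth (a point): centre of the mouth of the meter's square well, level with the deck, 60 mm above the worktop; axes as the meter. The well is 26.4 mm wide (1.2 mm play on each side of a block) with a small 3 mm chamfer; its sprung floor waits 5 mm below the mouth
- carrier_plate (a joint): sprung floor of the well: 0 = up (5 mm below the mouth), 0.030 m = fully down on its stop. It pushes up with 2.5 N at the top and 5 N at the bottom, so it carries a block that is let go back up
- honey_jar: closed honey jar with a red cap, 58 x 62 x 86 mm, behind the work; bystander. Origin: centre of its underside
- mug: white mug, 78 x 116 x 97 mm, behind the work; bystander. Origin: centre of its underside
- lemon: lemon, 78 x 55 x 56 mm, behind the work; bystander. Origin: centre of its underside
Not all that is in view belongs to the job. What is shaped like the clear_glass but black or blue is not meant.

How it is judged:
On the way:
1. the amber glass is lifted clear of the rack, gripped on both frosted faces (height (world z) of amber_glass above 0.04 m and contact force between the fingers and amber_glass_c1 above 1 N and contact force between the fingers and amber_glass_c2 above 1 N), for 0.2 s.
At the end, for the whole second after the job is handed in: Amber glass upright (6 deg) in the well, centred within 4 mm, clear faces square to the beam within 8 deg, sprung floor within 3 mm of its stop, fingers pressing both frosted faces over 1 N, still. Other glasses moved under 15 mm and upright; jar, mug, lemon moved under 30 mm (value of joint carrier_plate above 0.027 m and horizontal distance between amber_glass and well_mouth below 0.004 m and height (world z) of amber_glass below 0.029 m and angle between amber_glass's own z axis and vertical below 0.1 rad and angle between the y axis of amber_glass and the y axis of meter, either way round below 0.15 rad and contact force between the fingers and amber_glass_c1 above 1 N and contact force between the fingers and amber_glass_c2 above 1 N and linear speed of amber_glass below 0.01 m/s and angle between each of green_glass, clear_glass's own z axis and vertical below 0.15 rad and distance of each of green_glass, clear_glass from where it was at the start of the episode below 0.015 m and distance of each of honey_jar, mug, lemon from where it was at the start of the episode below 0.03 m); the arm keeps its last pose, push and grip.
It fails at once if the fingers touch the clear glass of the amber block (its clear faces, top or underside) (contact force between the fingers and amber_glass_c0 above 0.3 N).
It fails at once if another glass block is pulled from its pocket or tipped (distance of any of green_glass, clear_glass from where it was at the start of the episode above 0.015 m or angle between any of green_glass, clear_glass's own z axis and vertical above 0.2 rad).
It fails at once if the jar, mug or lemon is disturbed (distance of any of honey_jar, mug, lemon from where it was at the start of the episode above 0.03 m).
It also fails if it takes over 42 s, if anything falls off the work surface, if the arm or the gripper's body presses on something with over 40 N, if the wrist force passes 120 N, or if a joint passes its speed limit or range.

## Working session

There is one attempt and no reset: what is moved stays moved. The work goes in short steps, Python scripts to look and compute and a tool call to move; the robot and the scene stay as the last step left them, time stands still between calls to the robot, and variables do not carry over. Pictures are saved under pics/ and viewed, at most 10 in all, crops included, and the job is handed in when it is done.

Besides the shell and the picture viewer there is one more tool, called as name(argument=value, ...), one argument or row to a line, values as JSON. carry_out: Moves the arm, as the interface text tells. Shift numbers are shares of 300 mm and turn numbers shares of pi rad, none past 1 either way. Its arguments: {"type":"object","properties":{"rows":{"type":"array"},"force":{"type":"number"}},"required":["rows"]}

```bash
mkdir -p pics
cat > h.py <<'E'
import numpy as np, cv2
from station import get_obs, get_image
def ray(c,px,z):
    R,t,K=[np.array(c[k]) for k in("R","t","mtx")]
    C=-R.T@t; d=R.T@np.linalg.inv(K)@np.array([px[0],px[1],1.]); return C+d*(z-C[2])/d[2]
def proj(c,X):
    R,t,K=[np.array(c[k]) for k in("R","t","mtx")]
    p=K@(R@np.array(X)+t); return p[:2]/p[2]
E
python3 - <<'E'
from h import *
import pickle
a={n:get_image(n) for n in("top","scene")}
pickle.dump(a,open("v.pkl","wb"))
for n in a:
    cv2.imwrite(f"pics/{n}.png",cv2.resize(a[n]["img"],(800,600),interpolation=3)); print(n,-np.array(a[n]["R"]).T@a[n]["t"])
print(get_obs())
E
```

```text
top [0.44097573 0.0839407  1.10529057]
scene [-0.11409465 -0.3454775   0.4325037 ]
{'t': 0.1, 'q': array([ 1.06499745e+00,  5.32986945e-02,  1.61419061e+00, -1.78007046e-05,
        1.47599028e+00, -1.19018276e-01]), 'dq': array([ 2.42956127e-03,  3.12349569e-05, -2.16809397e-03, -8.14216382e-04,
       -8.72715908e-04,  1.24110892e-03]), 'effort': array([-1.73879348e-04, -3.94906855e+01, -3.71361673e+01, -8.92361231e-05,
        3.90304936e-03, -6.75008081e-06]), 'tool_pos': array([0.23548926, 0.57831668, 0.23016082]), 'tool_rot': array([-6.03662470e-01, -3.08247471e+00,  2.82856750e-03]), 'contact_force': array([-0.40736523, -0.7097776 ,  0.80358482]), 'wrist_torque': array([0.01421178, 0.00212979, 0.02984563]), 'grip_force': 0.0, 'opening': 0.08530469456699565}
```

View pics/top.png

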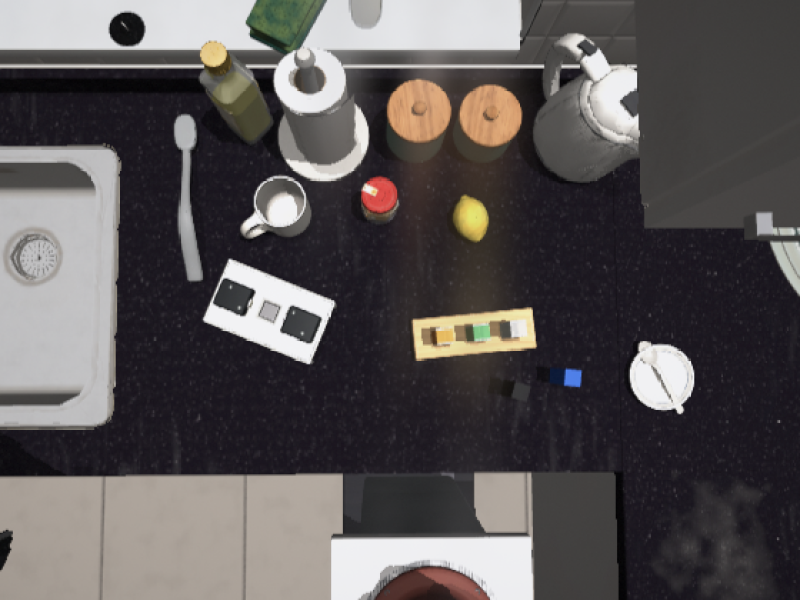

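View pics/scene.png

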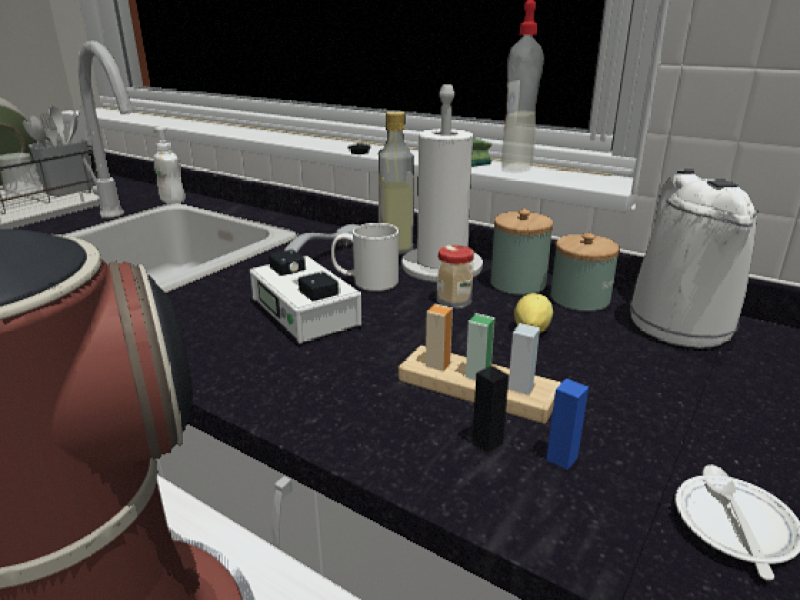

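The top view (800x600 scale) shows the rack at (474,334), with amber at (444,336), green at (481,332) and colourless at (515,328). The meter is at (269,311), with its well at the centre. Possible blocks are amber (444,336), green (481,332), clear (515,328), black (520,390) and blue (572,378). The only orange one is at (444,336), so it is the amber glass. Next I measure it and confirm with a crop.

Run:
```python
from h import *
import pickle
a=pickle.load(open("v.pkl","rb")); T=a["top"]; im=T["img"]; hsv=cv2.cvtColor(im,cv2.COLOR_BGR2HSV)
def big(m):
    c,_=cv2.findContours(m.astype(np.uint8),0,1); return max(c,key=cv2.contourArea)
def sub(m,x0,x1,y0,y1):
    o=np.zeros_like(m); o[y0:y1,x0:x1]=m[y0:y1,x0:x1]; return o
def rep(n,cnt,z):
    r=cv2.minAreaRect(cnt); P=np.array([ray(T,p,z)[:2] for p in cv2.boxPoints(r)])
    e=[P[1]-P[0],P[2]-P[1]]; l=[np.linalg.norm(v) for v in e]; v=e[int(np.argmax(l))]
    print(n,"px",np.round(r[0],1),"c",P.mean(0).round(4),"size",np.round(l,4),"long-axis deg",round(np.degrees(np.arctan2(v[1],v[0]))%180,2))
H,S,V=[hsv[...,i] for i in range(3)]
m=sub((S<40)&(V>140),130,245,170,265); rep("meter deck",cv2.convexHull(big(m)),.06)
w=sub((V>90)&(V<200)&(S<60),176,202,206,230); rep("well",big(w),.055)
m=sub((V>110)&(H>8)&(H<35)&(S>30),280,385,205,260); rep("rack",cv2.convexHull(big(m)),.022)
m=sub((H<22)&(S>150)&(V>140),300,325,222,248); rep("amber top",big(m),.098)
m=sub((H>40)&(H<90)&(S>80)&(V>90),325,350,220,245); rep("green top",big(m),.098)
cr=np.hstack([cv2.resize(im[205:260,290:345],(400,400),interpolation=0),cv2.resize(im[190:245,160:215],(400,400),interpolation=0)])
cv2.imwrite("pics/crop.png",cr)
```

```text
meter deck px [187.8 217.4] c [0.5056 0.2481] size [0.1044 0.1789] long-axis deg 67.49
well px [188.1 217.3] c [0.506  0.2483] size [0.0283 0.0286] long-axis deg 63.2
rack px [331.5 233. ] c [ 0.4708 -0.0712] size [0.1936 0.065 ] long-axis deg 95.43
amber top px [305.  233.5] c [ 0.468  -0.0042] size [0.     0.0063] long-axis deg 179.35
green top px [336.5 231.9] c [ 0.4711 -0.0708] size [0.0228 0.0159] long-axis deg 96.81
```

View pics/crop.png

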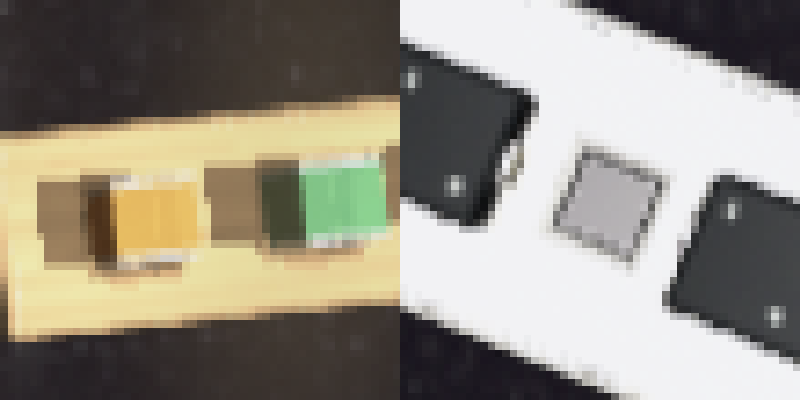

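The crop confirms the orange top at about (311.3,235) in original pixels, in the rack's left pocket, and the well centred between the dark heads. Next I work out the approach numbers.

```bash
cat >> h.py <<'E'
from scipy.spatial.transform import Rotation as Ro
def down(yaw):  # tool z down, tool y at yaw (rad) in world
    y=np.array([np.cos(yaw),np.sin(yaw),0]); z=np.array([0,0,-1.]); return np.c_[np.cross(y,z),y,z]
def delta(pos,yaw,o=None,p0=None,R0=None):
    o=o or get_obs(); R0=Ro.from_rotvec(o["tool_rot"]).as_matrix() if R0 is None else R0
    p0=o["tool_pos"] if p0 is None else p0
    d=R0.T@(np.array(pos)-p0)/.3; best=None
    for k in(0,np.pi):
        r=Ro.from_matrix(R0.T@down(yaw+k)).as_rotvec()/np.pi
        print("turn",r.round(4),"shift",d.round(4))
E
python3 - <<'E'
from h import *
import pickle
T=pickle.load(open("v.pkl","rb"))["top"]
print("amber",ray(T,(311.3,235),.098), "green",ray(T,(337,233.7),.098))
o=get_obs(); print(Ro.from_rotvec(o["tool_rot"]).as_matrix().round(3))
A=ray(T,(311.3,235),.098)
delta([A[0],A[1],.23],np.radians(5.4))
print(o["q"][5])
E
```

```text
amber [ 0.4647702 -0.0174404  0.098    ] green [ 0.46722467 -0.07170404  0.098     ]
[[-0.926  0.377 -0.001]
 [ 0.377  0.926 -0.002]
 [ 0.    -0.002 -1.   ]]
turn [-6.000e-04  3.000e-04  3.469e-01] shift [-1.4569 -1.5509  0.0031]
turn [-3.000e-04 -7.000e-04 -6.531e-01] shift [-1.4569 -1.5509  0.0031]
-0.11901827566215883
```

carry_out(
  rows=[
    [0,0,0.04,-0.1,-0.11,0,-1],
    [0,0,0.08,-0.2,-0.21,0,-1],
    [0,0,0.12,-0.31,-0.33,0,-1],
    [0,0,0.16,-0.42,-0.45,0,-1],
    [0,0,0.2,-0.53,-0.56,0,-1],
  ],
  force=28,
)

```text
t: 0.6
tool_pos: [0.3195, 0.3613, 0.2307]
tool_rot: [-1.533, -2.742, 0.001]
contact_force: [0.8, 0.2, 0.1]
opening: 0.0856
grip_force: 0.0
```

Run:
```python
from h import *
o=get_obs(); print(o["t"],o["tool_pos"]); delta([.4648,-.0174,.23],np.radians(5.4),o)
```

```text
0.6 [0.31954735 0.36128129 0.23067351]
turn [-2.000e-04  1.000e-04  1.454e-01] shift [-1.3289 -0.2486  0.0028]
turn [-2.000e-04 -3.000e-04 -8.546e-01] shift [-1.3289 -0.2486  0.0028]
```

carry_out(
  rows=[
    [0,0,0.04,-0.16,-0.03,0,-1],
    [0,0,0.07,-0.32,-0.06,0,-1],
    [0,0,0.1,-0.48,-0.09,0,-1],
    [0,0,0.13,-0.64,-0.12,0,-1],
    [0,0,0.14,-0.8,-0.15,0,-1],
  ],
)

```text
t: 1.1
tool_pos: [0.408, 0.1337, 0.231]
tool_rot: [2.092, 2.344, 0.0]
contact_force: [1.1, 0.6, 0.2]
opening: 0.0856
grip_force: 0.0
```

Run:
```python
from h import *
o=get_obs(); print(o["t"],o["tool_pos"]); delta([.4648,-.0174,.23],np.radians(5.4),o)
```

```text
1.1 [0.40802379 0.13372361 0.23101897]
turn [ 0.0001 -0.      0.0062] shift [-0.522   0.1309  0.0034]
turn [ 0.000e+00  1.000e-04 -9.938e-01] shift [-0.522   0.1309  0.0034]
```

carry_out(
  rows=[
    [0,0,0,-0.15,0.04,0,-1],
    [0,0,0,-0.3,0.07,0,-1],
    [0,0,0,-0.43,0.11,0,-1],
    [0,0,0,-0.5,0.13,0,-1],
    [0,0,0,-0.5,0.13,0,-1],
  ],
)

```text
t: 1.6
tool_pos: [0.4644, -0.0111, 0.2307]
tool_rot: [-2.094, -2.341, 0.001]
contact_force: [-0.3, -0.1, 0.2]
opening: 0.0854
grip_force: 0.0
```

Run:
```python
from h import *
import pickle
W=get_image("wrist"); o=get_obs(); pickle.dump((W,o),open("w.pkl","wb"))
print(o["t"],o["tool_pos"],-np.array(W["R"]).T@W["t"]); delta([.4648,-.0174,.23],np.radians(5.4),o)
cv2.imwrite("pics/w1.png",cv2.resize(W["img"],(800,600)))
```

```text
1.65 [ 0.46388835 -0.00965582  0.23070031] [0.45589799 0.07270798 0.37468646]
turn [-0.0005 -0.0002  0.006 ] shift [-0.026   0.0001  0.0023]
turn [ 4.00e-04 -7.00e-04 -9.94e-01] shift [-0.026   0.0001  0.0023]
```

View pics/w1.png

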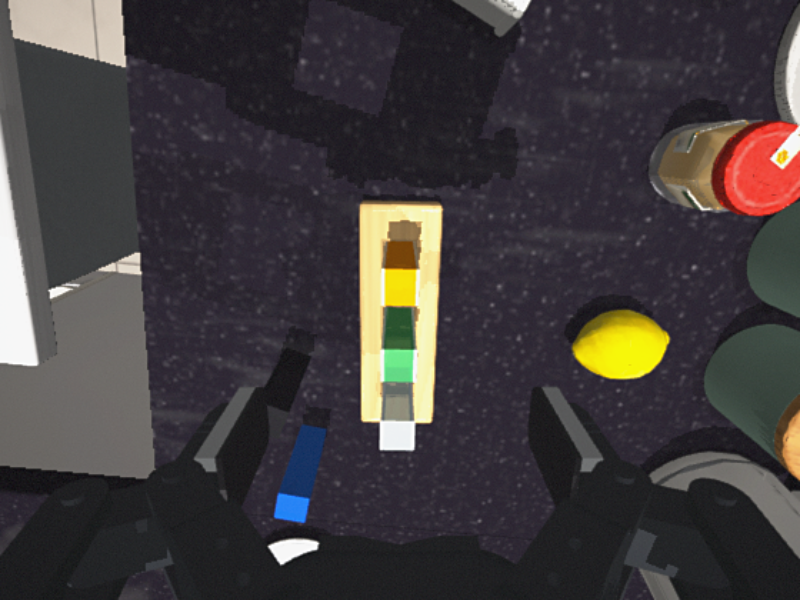

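The wrist view shows the amber top at about (400,288), green at (398,366), and clear at (397,436). I measure these and the rack here.

Run:
```python
from h import *
import pickle
W,o=pickle.load(open("w.pkl","rb")); hsv=cv2.cvtColor(W["img"],40); H,S,V=[hsv[...,i] for i in range(3)]
def rep(n,m,box,z):
    o_=np.zeros(m.shape,np.uint8); x0,x1,y0,y1=box; o_[y0:y1,x0:x1]=m[y0:y1,x0:x1]
    c=cv2.findContours(o_,0,1)[0]; c=max(c,key=cv2.contourArea); r=cv2.minAreaRect(cv2.convexHull(c))
    P=np.array([ray(W,p,z)[:2] for p in cv2.boxPoints(r)]); e=[P[1]-P[0],P[2]-P[1]]; v=max(e,key=np.linalg.norm)
    print(n,np.round(r[0],1),P.mean(0).round(4),[round(np.linalg.norm(q),4) for q in e],np.degrees(np.arctan2(v[1],v[0]))%180)
rep("amber",(V>200)&(H>15)&(H<32)&(S>90),(262,298,184,216),.098)
rep("amber+rim",(V>200),(267,292,188,214),.098)
rep("green",(V>150)&(H>40)&(H<90),(262,298,238,270),.098)
rep("clear",(V>180),(262,298,288,320),.098)
m=(V>120)&(S>40)&(H>8)&(H<30)
rep("rack",m,(245,315,130,300),.022)
```

```text
amber [278.5 201.1] [ 0.4652 -0.0156] [np.float64(0.0232), np.float64(0.0255)] 99.28942622245386
amber+rim [279.  200.5] [ 0.4656 -0.015 ] [np.float64(0.0214), np.float64(0.0237)] 97.08105519175317
green [278.5 255.5] [ 0.4713 -0.0701] [np.float64(0.0218), np.float64(0.0246)] 97.02325453563866
clear [279.5 301. ] [ 0.478  -0.1211] [np.float64(0.0349), np.float64(0.0309)] 6.42417997773477
rack [280.5 219. ] [ 0.4735 -0.0694] [np.float64(0.0619), np.float64(0.1952)] 98.12100635262858
```

carry_out(
  rows=[
    [0,0,0,-0.02,0.002,0.1,-1],
    [0,0,0,-0.02,0.002,0.2,-1],
    [0,0,0,-0.02,0.002,0.3,-1],
    [0,0,0,-0.02,0.002,0.35,-1],
    [0,0,0,-0.02,0.002,0.35,-1],
  ],
)

```text
t: 2.15
tool_pos: [0.4632, -0.0134, 0.1236]
tool_rot: [-2.084, -2.344, 0.004]
contact_force: [0.3, -0.3, -0.1]
opening: 0.0854
grip_force: 0.0
```

Run:
```python
from h import *
o=get_obs(); print(o["t"],o["tool_pos"],o["contact_force"],o["dq"].round(3)); delta([.4650,-.0162,.052],np.radians(6),o)
```

```text
2.15 [ 0.46322888 -0.01342251  0.12362942] [ 0.30288349 -0.28805453 -0.0935472 ] [-0.005 -0.027 -0.059 -0.001  0.017 -0.003]
turn [-0.0017 -0.0006  0.004 ] shift [-0.0103  0.006   0.2387]
turn [ 9.00e-04 -2.60e-03 -9.96e-01] shift [-0.0103  0.006   0.2387]
```

carry_out(
  rows=[
    [0,0,0.003,-0.01,0.005,0.04,-1],
    [0,0,0.003,-0.01,0.005,0.09,-1],
    [0,0,0.003,-0.01,0.005,0.15,-1],
    [0,0,0.003,-0.01,0.005,0.2,-1],
    [0,0,0.003,-0.01,0.005,0.235,-1],
  ],
)

```text
t: 2.65
tool_pos: [0.468, -0.0177, 0.056]
tool_rot: [2.099, 2.335, 0.001]
contact_force: [-0.2, 0.2, -0.5]
opening: 0.0857
grip_force: 0.0
```

carry_out(
  rows=[
    [0,0,0,0,0,0,-1],
    [0,0,0,0,0,0,-1],
  ],
)

```text
t: 2.85
tool_pos: [0.468, -0.0177, 0.0566]
tool_rot: [2.099, 2.335, 0.001]
contact_force: [0.7, 0.4, -0.7]
opening: 0.0855
grip_force: 0.0
```

Run:
```python
from h import *
W=get_image("wrist");o=get_obs(); print(o["t"],o["tool_pos"],o["contact_force"],o["dq"].round(3)); delta([.4650,-.0162,.052],np.radians(6),o)
cv2.imwrite("pics/w2.png",cv2.resize(W["img"],(800,600)))
```

```text
2.9 [ 0.46819978 -0.01775187  0.05695755] [-0.46137519  0.37544523  1.25724711] [-0.001 -0.004 -0.003  0.    -0.002  0.   ]
turn [0.0006 0.0002 0.0005] shift [ 0.0063 -0.0101  0.0165]
turn [-3.000e-04  1.000e-03 -9.995e-01] shift [ 0.0063 -0.0101  0.0165]
```

View pics/w2.png

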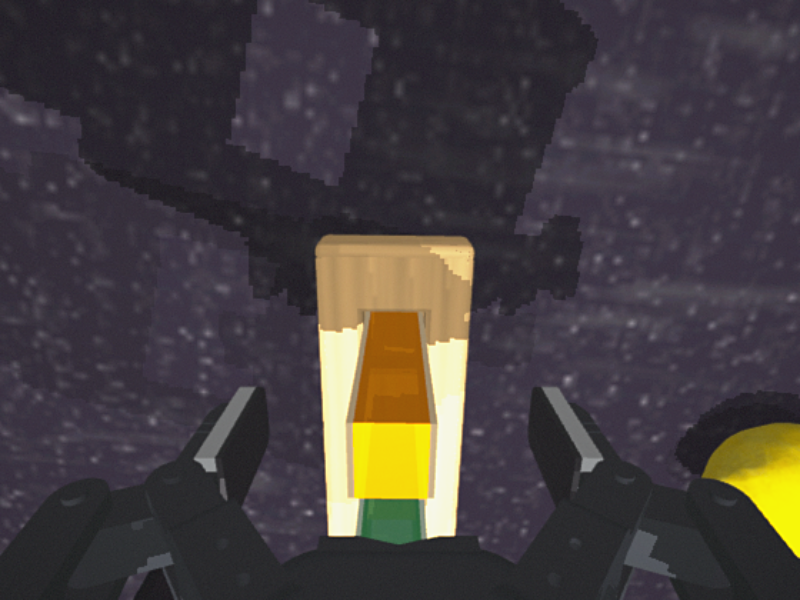

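The open fingers straddle the amber block, with pad inner edges at x=268 and x=530 (mid 399). The block top is centred at about (391,460), so the tool is about 2 mm too far in +x. I check the other axis by ray.

Run:
```python
from h import *
W=get_image("wrist");o=get_obs(); print(o["tool_pos"]); 
k=.7
for p in [(347,423),(435,423),(433,497),(350,497),(391,460)]: print(p,ray(W,(p[0]*k,p[1]*k),.098).round(4))
for p in [(365,312),(426,312)]: print(p,ray(W,(p[0]*k,p[1]*k),.022).round(4))
R=Ro.from_rotvec(o["tool_rot"]).as_matrix()
for y in(-.042,.042): print([ (proj(W,o["tool_pos"]+R@[x,y,-.013])/k).round(0) for x in (-.011,.011)])
```

```text
[ 0.46824827 -0.01776349  0.05705701]
(347, 423) [ 0.454  -0.0052  0.098 ]
(435, 423) [ 0.477  -0.0028  0.098 ]
(433, 497) [ 0.4796 -0.0267  0.098 ]
(350, 497) [ 0.4565 -0.0292  0.098 ]
(391, 460) [ 0.4667 -0.0156  0.098 ]
(365, 312) [ 0.4535 -0.0031  0.022 ]
(426, 312) [ 0.4788 -0.0005  0.022 ]
[array([272., 438.]), array([266., 380.])]
[array([521., 438.]), array([527., 380.])]
```

carry_out(
  rows=[
    [0,0,0,0.006,-0.006,0.01,-1],
    [0,0,0,0.006,-0.006,0.01,0],
    [0,0,0,0.006,-0.006,0.01,1],
    [0,0,0,0.006,-0.006,0.01,1],
    [0,0,0,0.006,-0.006,0.01,1],
  ],
  force=30,
)

```text
t: 3.45
tool_pos: [0.4653, -0.016, 0.0529]
tool_rot: [2.1, 2.336, 0.0]
contact_force: [-0.4, -0.3, 0.2]
opening: 0.0282
grip_force: 0.0
```

carry_out(
  rows=[
    [0,0,0,0,0,0,1],
    [0,0,0,0,0,0,1],
    [0,0,0,0,0,0,1],
    [0,0,0,0,0,0,1],
    [0,0,0,0,0,0,1],
  ],
)

```text
t: 3.95
tool_pos: [0.4654, -0.016, 0.053]
tool_rot: [2.1, 2.336, 0.0]
contact_force: [0.0, -0.2, 1.2]
opening: 0.0236
grip_force: 34.1
```

carry_out(
  rows=[
    [0,0,0,0,0,-0.04,1],
    [0,0,0,0,0,-0.1,1],
    [0,0,0,0,0,-0.18,1],
    [0,0,0,0,0,-0.27,1],
    [0,0,0,0,0,-0.36,1],
  ],
)

```text
t: 4.45
tool_pos: [0.4645, -0.0158, 0.1619]
tool_rot: [-2.099, -2.336, 0.001]
contact_force: [1.1, 0.4, -1.4]
opening: 0.0238
grip_force: 33.9
```

carry_out(
  rows=[
    [0,0,0,0,0,0,1],
    [0,0,0,0,0,0,1],
  ],
)

```text
t: 4.65
tool_pos: [0.4652, -0.016, 0.1611]
tool_rot: [2.1, 2.336, 0.0]
contact_force: [-0.6, 0.1, -1.6]
opening: 0.0238
grip_force: 33.9
```

Run:
```python
from h import *
o=get_obs(); print(o["t"],o["tool_pos"],o["contact_force"],o["opening"],o["grip_force"],o["q"]); delta([.506,.2483,.163],np.radians(-22.5),o)
```

```text
4.65 [ 0.46516421 -0.01595667  0.1611009 ] [-0.57652131  0.09605439 -1.56789155] 0.023805840629111372 33.94796848297119 [-1.94353818e-01 -2.91976736e-01  2.04690795e+00 -6.51409193e-05
  1.38609511e+00 -3.00878612e-01]
turn [0.0002 0.     0.1589] shift [ 0.8614  0.229  -0.0064]
turn [-0.000e+00  2.000e-04 -8.411e-01] shift [ 0.8614  0.229  -0.0064]
```

carry_out(
  rows=[
    [0,0,0.03,0.1,0.027,0,1],
    [0,0,0.07,0.22,0.058,0,1],
    [0,0,0.11,0.36,0.095,0,1],
    [0,0,0.15,0.48,0.13,0,1],
    [0,0,0.159,0.55,0.146,0,1],
  ],
)

```text
t: 5.15
tool_pos: [0.4898, 0.1549, 0.1583]
tool_rot: [-2.611, -1.743, 0.006]
contact_force: [-0.1, -0.8, -1.4]
opening: 0.0235
grip_force: 33.8
```

carry_out(
  rows=[
    [0,0,0,0,0,0,1],
    [0,0,0,0,0,0,1],
    [0,0,0,0,0,0,1],
  ],
)

```text
t: 5.45
tool_pos: [0.4905, 0.1518, 0.1596]
tool_rot: [-2.612, -1.744, 0.004]
contact_force: [0.1, -0.4, -1.3]
opening: 0.0233
grip_force: 33.8
```

Run:
```python
from h import *
import pickle
W=get_image("wrist"); o=get_obs(); print(o["t"],o["tool_pos"],o["opening"],o["q"]); delta([.506,.2483,.163],np.radians(-22.5),o)
pickle.dump((W,o),open("w3.pkl","wb"))
cv2.imwrite("pics/w3.png",cv2.resize(W["img"],(800,600)))
```

```text
5.5 [0.49074161 0.15170032 0.1599334 ] 0.02356334994780498 [ 1.55030752e-01 -1.60902323e-01  1.93948290e+00 -3.46165992e-04
  1.36460734e+00  5.49247794e-01]
turn [-0.0004  0.0004 -0.0005] shift [ 0.3168 -0.0767 -0.0105]
turn [6.000e-04 6.000e-04 9.995e-01] shift [ 0.3168 -0.0767 -0.0105]
```

View pics/w3.png

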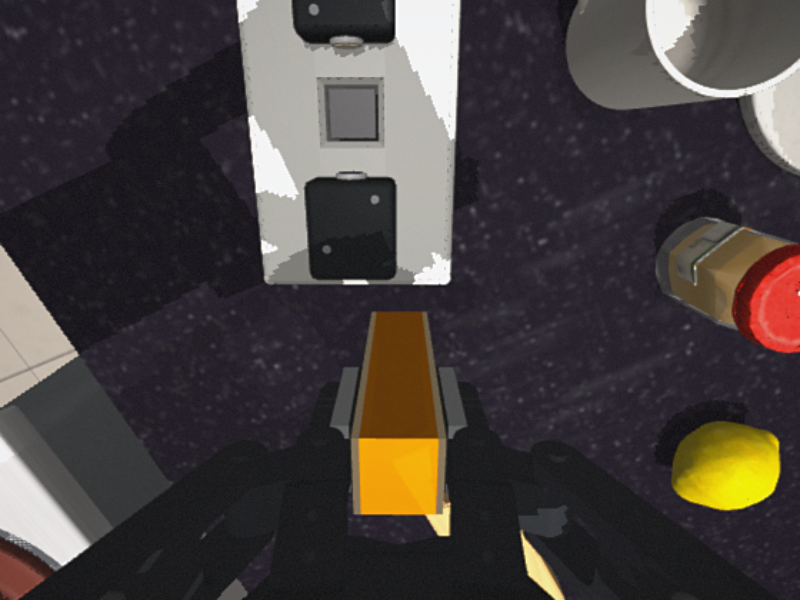

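The wrist view shows the block held by its frosted faces, with its top at about (399,476). The well's chamfer square is centred at about (351,112). I measure both in this same picture.

Run:
```python
from h import *
import pickle
W,o=pickle.load(open("w3.pkl","rb")); im=W["img"]; hsv=cv2.cvtColor(im,40); V=hsv[...,2]
R=Ro.from_rotvec(o["tool_rot"]).as_matrix(); p=o["tool_pos"]
print("yaw",np.degrees(np.arctan2(R[1,1],R[0,1])))
g=cv2.cvtColor(im,6); print(g[78,215:280]); print(g[45:112,246])
def rep(n,m,z):
    c=max(cv2.findContours(m.astype(np.uint8),0,1)[0],key=cv2.contourArea); r=cv2.minAreaRect(cv2.convexHull(c))
    P=np.array([ray(W,q,z) for q in cv2.boxPoints(r)]); e=P[1]-P[0]
    print(n,np.array(r[0])/.7,"world",P.mean(0).round(4),"tool",(R.T@(P.mean(0)-p)).round(4),"size",[round(np.linalg.norm(P[i+1]-P[i]),4) for i in(0,1)],"ang",(np.degrees(np.arctan2(e[1],e[0]))+45)%90-45)
b=np.zeros(V.shape,bool); b[48:110,216:276]=1
for th in (120,140,160,180): rep(f"well<{th}",b&(g<th),.06)
H,S=hsv[...,0],hsv[...,1]
b=np.zeros(V.shape,bool); b[300:364,246:316]=1
rep("top",b&(V>110),.159+.0*1+.045)
for q in [(354,438),(443,438),(441,514),(356,514)]: print((R.T@(ray(W,(q[0]*.7,q[1]*.7),.204)-p)).round(4))
for q in [(373,312),(427,312)]: print("bot",(R.T@(ray(W,(q[0]*.7,q[1]*.7),.114)-p)).round(4))
```

```text
yaw -22.58293465693584
[179 178 178 178 178 179 180 177 119 140 146 150 130  87  81  70 103 109
 108 107 108 107 108 108 110 107 108 108 110 110 110 109 110 111 112 109
 110 112 111 111 111 110 113 111 111 116 118  81  35  49 143 146 142 144
 185 184 183 180 180 182 182 183 183 181 181]
[183 186 187 186 186 186 186 189 185 107 127 129 133 132  93  78  71 101
 114 112 112 113 112 110 111 110 110 110 110 110 111 112 111 109 109 110
 109 109 110 110 110 107 110 108 108 108 107 107 108 109 110  87  28  54
 150 162 159 158 166 188 184 186 185 185 186 185 185]
well<120 [351.42857143 112.14285714] world [0.5064 0.25   0.06  ] tool [ 0.0969 -0.0231  0.0999] size [np.float64(0.0263), np.float64(0.0255)] ang -22.597463761486065
well<140 [349.28571429 108.57142857] world [0.5061 0.2518 0.06  ] tool [ 0.0984 -0.0241  0.0999] size [np.float64(0.031), np.float64(0.0287)] ang -22.599009480157164
well<160 [349.28571429 111.42857143] world [0.5056 0.2506 0.06  ] tool [ 0.0971 -0.0242  0.0999] size [np.float64(0.0324), np.float64(0.0314)] ang -22.599009480157147
well<180 [346.42857143 112.14284624] world [0.504  0.2506 0.06  ] tool [ 0.0965 -0.0256  0.0999] size [np.float64(0.04), np.float64(0.0363)] ang -26.217333181532638
top [400.71428571 477.85714286] world [0.4911 0.1506 0.204 ] tool [-0.0009  0.0007 -0.0441] size [np.float64(0.0253), np.float64(0.0265)] ang -22.498028289684235
[ 0.012  -0.0113 -0.0441]
[ 0.0121  0.0115 -0.0441]
[-0.0126  0.0117 -0.0441]
[-0.0126 -0.0115 -0.044 ]
bot [ 0.0123 -0.0111  0.0459]
bot [0.0123 0.0127 0.0459]
```

carry_out(
  rows=[
    [0,0,0,0.08,-0.02,0,1],
    [0,0,0,0.18,-0.044,0,1],
    [0,0,0,0.28,-0.068,0,1],
    [0,0,0,0.322,-0.078,0,1],
    [0,0,0,0.322,-0.078,0,1],
  ],
)

```text
t: 6.0
tool_pos: [0.5068, 0.2512, 0.1607]
tool_rot: [2.611, 1.746, -0.001]
contact_force: [-0.4, -0.5, -1.2]
opening: 0.0238
grip_force: 33.8
```

carry_out(
  rows=[
    [0,0,0,0,0,0.03,1],
    [0,0,0,0,0,0.06,1],
    [0,0,0,0,0,0.06,1],
    [0,0,0,0,0,0.06,1],
  ],
)

```text
t: 6.4
tool_pos: [0.5062, 0.25, 0.1419]
tool_rot: [-2.613, -1.743, 0.003]
contact_force: [-1.0, 0.1, -1.1]
opening: 0.0236
grip_force: 33.8
```

Run:
```python
from h import *
import pickle
W0,o0=pickle.load(open("w3.pkl","rb")); R=Ro.from_rotvec(o0["tool_rot"]).as_matrix(); t=o0["tool_pos"]+R@[.0968,-.0236,0]; t[2]=.11; print("target",t)
W=get_image("wrist"); o=get_obs(); print(o["t"],o["tool_pos"],o["opening"],o["contact_force"]); delta(t,np.radians(-22.5),o)
cv2.imwrite("pics/w4.png",cv2.resize(W["img"],(800,600)))
pickle.dump((W,o),open("w4.pkl","wb"))
```

```text
target [0.50612419 0.25014101 0.11      ]
6.45 [0.50652962 0.25035989 0.14253527] 0.02334970706232627 [ 0.1372815  -0.42640158 -1.12834948]
turn [-0.0001  0.0001 -0.0004] shift [-0.0012 -0.0009  0.1085]
turn [2.000e-04 2.000e-04 9.996e-01] shift [-0.0012 -0.0009  0.1085]
```

View pics/w4.png

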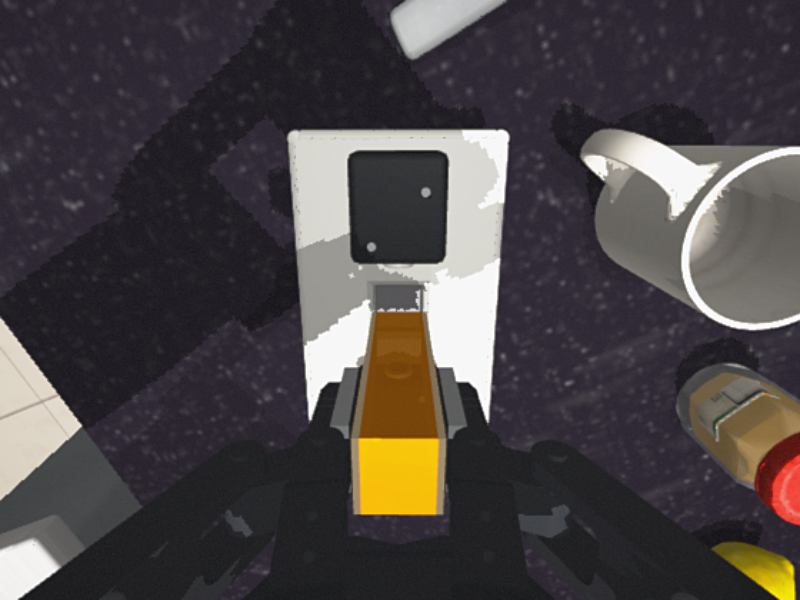

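The block sits over the well, with the well's far rim visible at (400,295) and matching the block's sides. I lower it gently and watch the force.

carry_out(
  rows=[
    [0,0,0,-0.002,-0.001,0.04,1],
    [0,0,0,-0.002,-0.001,0.08,1],
    [0,0,0,-0.002,-0.001,0.1,1],
    [0,0,0,-0.002,-0.001,0.115,1],
    [0,0,0,-0.002,-0.001,0.13,1],
  ],
)

```text
t: 6.95
tool_pos: [0.5062, 0.2504, 0.104]
tool_rot: [2.612, 1.745, -0.001]
contact_force: [-1.6, -4.2, 3.1]
opening: 0.0235
grip_force: 34.3
```

carry_out(
  rows=[
    [0,0,0,0,0,0.006,1],
    [0,0,0,0,0,0.012,1],
    [0,0,0,0,0,0.012,1],
  ],
)

```text
t: 7.25
tool_pos: [0.5061, 0.25, 0.1]
tool_rot: [2.612, 1.745, -0.001]
contact_force: [0.1, -3.6, -0.8]
opening: 0.0236
grip_force: 33.9
```

The block has entered the mouth, with a small side force toward -y. I ease the tool that way and push on.

carry_out(
  rows=[
    [0,0,0,-0.003,0,0,1],
    [0,0,0,-0.003,0,0.01,1],
    [0,0,0,-0.003,0,0.02,1],
    [0,0,0,-0.003,0,0.03,1],
    [0,0,0,-0.003,0,0.03,1],
  ],
)

```text
t: 7.75
tool_pos: [0.5059, 0.2499, 0.091]
tool_rot: [-2.612, -1.745, -0.001]
contact_force: [-0.2, -1.1, 0.3]
opening: 0.0235
grip_force: 34.1
```

carry_out(
  rows=[
    [0,0,0,-0.001,0,0.012,1],
    [0,0,0,-0.001,0,0.025,1],
    [0,0,0,-0.001,0,0.038,1],
    [0,0,0,-0.001,0,0.05,1],
    [0,0,0,-0.001,0,0.055,1],
  ],
)

```text
t: 8.25
tool_pos: [0.5059, 0.2497, 0.0745]
tool_rot: [-2.612, -1.745, -0.002]
contact_force: [0.2, 0.0, 4.4]
opening: 0.0236
grip_force: 34.5
```

carry_out(
  rows=[
    [0,0,0,0,0,0.004,1],
    [0,0,0,0,0,0.007,1],
    [0,0,0,0,0,0.01,1],
    [0,0,0,0,0,0.01,1],
  ],
)

```text
t: 8.65
tool_pos: [0.5059, 0.2497, 0.0718]
tool_rot: [-2.612, -1.745, -0.002]
contact_force: [0.4, 2.0, 3.3]
opening: 0.0234
grip_force: 34.5
```

carry_out(
  rows=[
    [0,0,0,0,0,0.003,1],
    [0,0,0,0,0,0.006,1],
    [0,0,0,0,0,0.006,1],
  ],
)

```text
t: 8.95
tool_pos: [0.5059, 0.2496, 0.07]
tool_rot: [2.612, 1.745, 0.001]
contact_force: [0.5, 2.5, 3.1]
opening: 0.0237
grip_force: 34.5
```

carry_out(
  rows=[
    [0,0,0,0,0,0.003,1],
    [0,0,0,0,0,0.006,1],
    [0,0,0,0,0,0.006,1],
  ],
)

```text
t: 9.25
tool_pos: [0.5061, 0.2497, 0.0699]
tool_rot: [-2.612, -1.745, -0.0]
contact_force: [-3.4, 2.0, 12.1]
opening: 0.0237
grip_force: 35.6
```

The force jumped to 12 N at TCP z=0.070, the predicted stop. I check for slip with a picture.

Run:
```python
from h import *
W=get_image("wrist"); S=get_image("scene"); o=get_obs(); print(o["t"],o["tool_pos"],o["contact_force"],o["grip_force"],o["dq"].round(3))
k=.7;R=Ro.from_rotvec(o["tool_rot"]).as_matrix()
print([ (proj(W,o["tool_pos"]+R@[x,y,-.045])/k).round(0) for x in(.012,-.012) for y in (-.012,.012)])
cv2.imwrite("pics/w5.png",np.hstack([cv2.resize(W["img"],(440,330)),cv2.resize(S["img"][150:270,160:320],(340,255))[:,:].copy() if 0 else cv2.copyMakeBorder(cv2.resize(S["img"][150:270,160:300],(360,309)),0,21,0,0,0)]))
```

```text
9.35 [0.50605043 0.24964726 0.06983049] [-3.45733248  1.53846262 10.64394251] 35.59269905090332 [ 0.001  0.001  0.    -0.002  0.001 -0.   ]
[array([350., 439.]), array([444., 439.]), array([353., 514.]), array([441., 514.])]
```

View pics/w5.png

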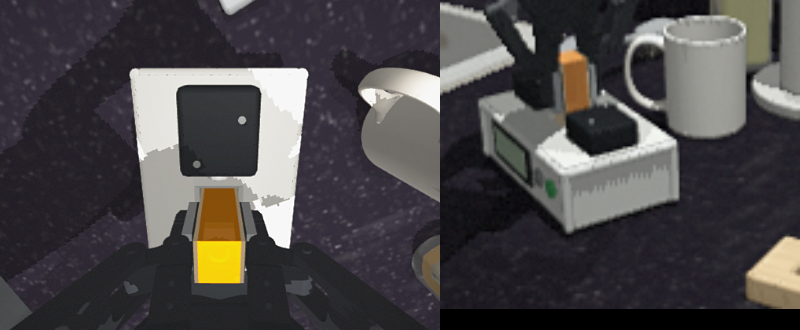

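The block is seated between the heads. Its top edge is at row 438 (in 800-px scale) against a predicted 439, so it has not slipped. I hand it in.

```bash
python3 -c "
from station import finish_job; print(finish_job())"
```

```text
the job is handed in; nothing more can be done
None
```

I handed the job in with the amber glass pressed fully down in the meter's well, still gripped by its frosted faces (about 35 N grip, 11 N downward push); the hand-in gave no verdict.

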